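# Right the toppled sample bottle, then set and lock the record camera's height

### The arm

A 7-joint arm with a two-finger parallel gripper is mounted at the origin on the work surface. World frame = base frame: x ahead of the robot, y to its left, z up, the work surface at z = 0. Lengths are in m, angles in rad, forces in N, time in s.
With the tool pointing down it reaches from about 0.425 to 0.925 m from the base axis. Payload 6.8 kg.
Tool frame: the origin (TCP) lies between the finger pads, 19 mm behind the fingertips; this is the grasp point; z points along the fingers, y is the line along which they close (so a half turn about z gives the same grasp; the last joint's range is limited). The gripper opens to 88 mm and grips with 3 to 60 N. Pads are 20 mm wide; open, the fingers measure 115 mm over their backs; the gripper's body (75 mm by 178 mm) begins 61 mm behind the grasp point.
Start: joints at [-1.284, 0.477, 0.022, 1.555, -0.011, 1.109, -0.083], TCP at [0.26, 0.623, 0.241] pointing down, gripper open.
Joint ranges: [-2.96, 2.96], [-0.34, 2.1], [-1.41, 1.46], [0.24, 2.44], [-1.37, 4.51], [0.17, 1.92], [-2.96, 2.96]. Speed limits (rad/s): [2.39, 2.39, 3.14, 3.14, 3.14, 3.14, 3.14].

### API

Orientations are given as a 3x3 rotation matrix whose columns are the frame's x, y, z axes.
In Python, from rig import robot gives the robot as it stands.
- The arm moves only by the shell command python3 steer.py 'ROWS' [OPENING]. ROWS is a JSON list of rows, 1 to 20 of them, each of 6 numbers: dx, dy, dz in m, then a rotation vector rx, ry, rz in rad; each row shifts and turns the commanded pose from where the row before left it, along the tool's axes as they then stand; what a row does not reach is not made up. A row lasts 1/8 s, in which the tool goes at most 0.0625 m and 0.188 rad, less where a joint would pass 70% of its speed; a pose out of reach is approached as far as the arm can. OPENING is the opening from 0.0 (shut) to 1.0 (fully open), set as the command begins (- or left out keeps the last). The fingers move at their own pace and stop on an object; the grip force is fixed at half the most. Time passes only in rows, so rows that do not move let the fingers close. It prints the time, the measured TCP pose, the force, the opening and the grip force at its end.
- robot.read_state(): the state, without advancing time (a new reading comes with each control period).
- robot.grab_frame(name): name is "scene" or "side" or "wrist"; returns the picture (400x640x3 uint8, blue, green, red); there is no depth.
- robot.get_calibration(name): a dict with "intrinsics" (3x3 intrinsics, pixels), "R" (3x3) and "t" (3): a world point X has camera coordinates R X + t; the wrist camera has in their place "hand_eye" (4x4, takes a point from camera to tool coordinates, whose origin is the TCP and whose axes are the flange's). Camera axes: x right, y down, z forward; pixel columns grow to the right and rows downward; lengths in m; the calibration is good to about 2 mm. The wrist camera is an equidistant fisheye: a pixel r from the principal point sees the ray r / f radians off the axis. A picture is of the moment at which its call begins: read the wrist's pose just before it. get_calibration takes no time and is no camera call.
- robot.finish_job(): hands the job in; it is judged then, once.
The state is a dict: "t": time; "qpos": joint angles; "dq": joint speeds; "effort": joint torques, N m; "ee_pos": TCP position; "eef_rot": TCP orientation; "contact_force": force on the tool from outside, world axes, zero at the start; "ft_torque": the same for the moment, N m; "finger_gap": opening from 0.0 (shut) to 1.0 (fully open); "grip_force": force on a finger pad.
Only numpy, scipy, OpenCV 4.12 (cv2) and the standard library are available. Lean on these libraries where they do the work, as an engineer would, in place of code of your own. Each camera call takes 0.05 s, during which the arm holds its last target. There are 200 camera calls.

### The job

Stand the toppled sample bottle upright on the empty printed circle in its row and let go of it, without disturbing the other bottles or things on the desk. Then pinch the camera stand's boom and its open cam lever together, lightly enough that the lever stays open, and raise the sliding sleeve until its top face is level with the underside of the black rubber ring on the column. Holding it there, squeeze the lever fully shut against the boom, and finish while still holding the boom and lever: do not let go.

Things in the scene. Friction and masses are not known exactly. Their poses are not given: they have to be found in the camera images.
- tipped: the toppled sample bottle: brown glass, paper label, red cap, about 130 g; 92 long, body 40 in diameter for the first 62 from its base, then a shoulder, cap 29 in diameter for the last 17. It lies on the mat. Origin: middle of its length, on its skin, 20 off the bottle's axis (towards the body's -z); its x axis runs from base to cap
- tipped_base (a point): centre of the toppled bottle's base disc, on its axis
- tipped_cap (a point): centre of the top of the toppled bottle's cap, on its axis, 92 from tipped_base
- gap: centre of the one empty printed circle (46 across) on the photo mat, at the mat's surface (2 above the table); it is always the second or third of the four places of the row, with a standing bottle at 66 on either side
- mat: grey photo mat 310 x 230 x 2, fixed; origin at the centre of its underside. Four printed circles in a row along its x axis, 66 apart, 55 to the +y side of the middle. The toppled bottle lies on the -y side of the row, cap pointing away from the row (mat's -y, within 25 degrees)
- bottle_a: standing bottle of the row, same size as the toppled one (40 in diameter, 92 tall); origin at the centre of its base; leave it alone
- bottle_b: another standing bottle of the row, the same; leave it alone
- bottle_c: another standing bottle of the row, the same; leave it alone
- stand: camera stand, fixed: base plate 190 x 130 x 12 and an upright steel column 20 in diameter, top at 256; origin under the column's axis, x axis along the boom's direction. A fixed stop collar on the column ends at height 95: the sleeve rests on it at the start
- carriage: the stand's sliding part, 320 g or so: black sleeve (40 in diameter, 40 tall) round the column, aluminium boom along +x (16 wide, 24 tall, its middle 20 above the sleeve's underside), camera at its end (147 to 200 from the column, 62 wide). Origin: column axis, sleeve's underside; z up. Slides up to 100; drops to the stop if let go with the lever open; jams on the column as the lever shuts
- sleeve_top (a point): centre of the sleeve's top face, on the column's axis, 40 above the carriage's origin
- boom_grip (a point): point on the boom's centre line, 80 out from the column's axis, mid height of the boom: a good place to pinch boom and lever, clear of the column and the camera
- mark: the height mark: a black rubber ring 28 in diameter and 5 thick round the column above the sleeve, 45 to 80 above the resting sleeve's top face; origin at the centre of its underside. Only a mark: it does not stop the sleeve
- lever (a joint): cam lever on the carriage's -y side, on an upright pin at (10, -21.5) in the carriage's frame: 0 = shut, blade alongside the boom; positive = swung out. Starts 0.26 to 0.40 rad, its free end furthest from the boom. Blade 84 long from the pin, 7 thick, 18 tall, outward curl to 98 at the end; shut, its outer face is 18.5 from the boom's centre line
- lever_face (a point): point on the outer face (the one to push) of the lever's blade, 80 from its pin, mid height; moves with the lever. The boom's far face is 8 to the +y side of its centre line; shut, boom and blade are 26.5 wide together. The lever stays where left: pinched near here against the boom, a grip of 6 N carries the carriage and leaves it open, 12 to 17 N starts it closing, 20 to 24 N shuts it
- cup: small clear plastic measuring cup, 48 across, 36 tall, near the stand; origin at the centre of its underside; leave it alone
- stamp: red and black ink pad 45 x 65 x 42, near the stand; origin at the centre of its underside; leave it alone
- pack: upright white carton 45 x 45 x 100, beyond the stand; origin at the centre of its underside; leave it alone
- pack2: flat lilac carton 60 x 110 x 35, between robot and stand; origin at the centre of its underside; leave it alone

How it is judged:
By the outcome, as a careful person would: the job done as asked, in the order asked, and still so for the second after the job is handed in, while the arm keeps its last pose, push and grip.
It also fails if it takes over 61 s, if anything falls off the work surface, if the arm or the gripper's body presses on something with over 40 N, if the wrist force passes 120 N, or if a joint passes its speed limit or range.

## Working session

There is one attempt and no reset: what is moved stays moved. The work goes in short steps, Python scripts to look and compute and a shell command to move; the robot and the scene stay as the last step left them, time stands still between calls to the robot, and variables do not carry over. Pictures are saved under pics/ and viewed, at most 10 in all, crops included, and the job is handed in when it is done.

```bash
ls; mkdir -p pics
python3 - <<'E'
from rig import robot
import cv2,numpy as np
s=robot.read_state();print({k:np.round(v,3).tolist() for k,v in s.items()})
a=robot.grab_frame("scene");b=robot.grab_frame("side");c=robot.grab_frame("wrist")
for n,i in zip(("scene","side","wrist"),(a,b,c)): cv2.imwrite(f"pics/{n}0.png",i)
for n in ("scene","side","wrist"): print(n,{k:np.round(v,4).tolist() for k,v in robot.get_calibration(n).items()})
E
```

```text
pics
rig.py
steer.py
{'t': 0.0, 'qpos': [-1.284, 0.478, 0.022, 1.556, -0.012, 1.109, -0.083], 'dq': [-0.001, -0.0, 0.001, 0.002, -0.001, -0.0, -0.001], 'effort': [-0.0, -58.286, 1.534, -27.262, -0.054, 0.017, 0.0], 'ee_pos': [0.259, 0.623, 0.24], 'eef_rot': [[-0.923, 0.385, -0.001], [0.385, 0.923, -0.002], [-0.0, -0.002, -1.0]], 'contact_force': [0.014, 0.641, -0.187], 'ft_torque': [-0.022, 0.017, -0.011], 'grip_force': 0.0, 'finger_gap': 1.002}
scene {'intrinsics': [[386.3664, 0.0, 317.1261], [0.0, 386.3664, 195.4809], [0.0, 0.0, 1.0]], 'R': [[0.2181, 0.9759, -0.012], [0.7279, -0.1708, -0.6641], [-0.6501, 0.1361, -0.7476]], 't': [-0.0161, -0.2814, 1.4231]}
side {'intrinsics': [[367.8609, 0.0, 313.4105], [0.0, 367.8609, 194.2993], [0.0, 0.0, 1.0]], 'R': [[0.958, -0.2866, 0.0128], [-0.2145, -0.7452, -0.6314], [0.1905, 0.6021, -0.7754]], 't': [-0.5428, 0.1434, 1.0228]}
wrist {'intrinsics': [[309.7069, 0.0, 320.9504], [0.0, 309.7069, 200.3822], [0.0, 0.0, 1.0]], 'hand_eye': [[-0.0, -0.9691, -0.2468, 0.0664], [1.0, -0.0001, 0.0003, 0.0013], [-0.0003, -0.2468, 0.9691, -0.1441], [0.0, 0.0, 0.0, 1.0]]}
```

View pics/scene0.png

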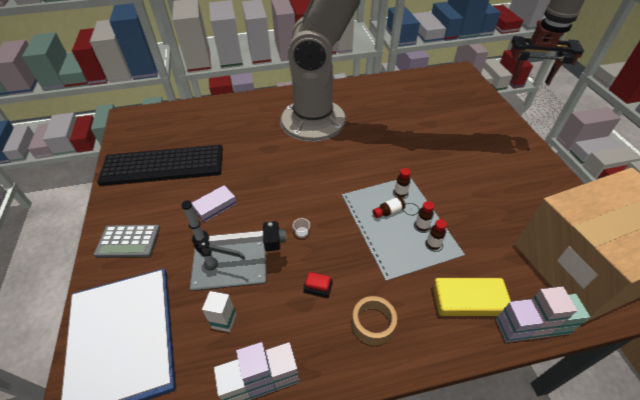

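View pics/side0.png

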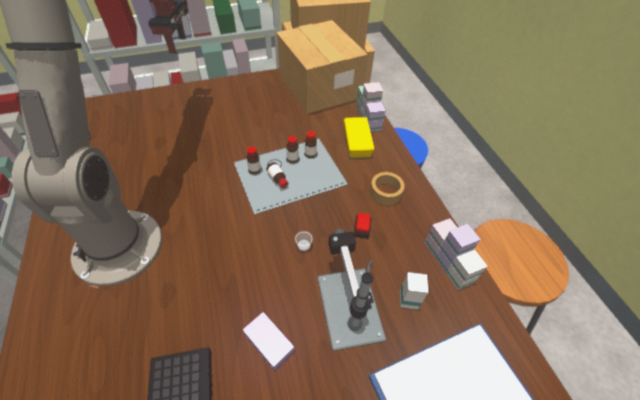

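Scene view: the toppled bottle lies around (390,208) with its red cap at (378,212), the empty circle is near (411,208), and the stand column runs from (187,205) to (210,265). The side view shows the same things at (277,175) and (360,300). Next I'll view enlarged crops.

```bash
cat > h.py <<'E'
import numpy as np,cv2
from rig import robot
from scipy.spatial.transform import Rotation as Rn
def cal(n): c=robot.get_calibration(n); return {k:np.array(v) for k,v in c.items()}
def ray(n,uv,pose=None):
    c=cal(n);K=c['intrinsics']
    d=np.array([(uv[0]-K[0,2])/K[0,0],(uv[1]-K[1,2])/K[1,1],1.])
    if n!='wrist': return -c['R'].T@c['t'], c['R'].T@(d/np.linalg.norm(d))
    r=np.hypot(d[0],d[1]); d=np.array([d[0]/r*np.sin(r),d[1]/r*np.sin(r),np.cos(r)])
    p,R=map(np.array,pose);H=c['hand_eye']
    return p+R@H[:3,3], R@H[:3,:3]@d
def onz(r,z): return r[0]+r[1]*(z-r[0][2])/r[1][2]
def tri(*rs):
    A=0;b=0
    for o,d in rs: M=np.eye(3)-np.outer(d,d)/(d@d);A=A+M;b=b+M@o
    X=np.linalg.solve(A,b)
    return X,[round(1000*np.linalg.norm((np.eye(3)-np.outer(d,d)/(d@d))@(X-o)),1) for o,d in rs]
def proj(n,X,pose=None):
    c=cal(n);K=c['intrinsics'];X=np.array(X)
    if n!='wrist':
        q=c['R']@X+c['t'];return K[:2,:2]@(q[:2]/q[2])+K[:2,2]
    p,R=map(np.array,pose);H=c['hand_eye'];q=H[:3,:3].T@(R.T@(X-p)-H[:3,3])
    th=np.arctan2(np.hypot(q[0],q[1]),q[2]);u=q[:2]/np.hypot(q[0],q[1])*th
    return K[0,0]*u+K[:2,2]
def crop(img,x,y,w,h,s):
    return cv2.resize(img[y:y+h,x:x+w],None,fx=s,fy=s,interpolation=cv2.INTER_CUBIC)
E
python3 - <<'E'
from h import *
a=cv2.imread('pics/scene0.png');b=cv2.imread('pics/side0.png')
t=[crop(a,340,160,130,97,3.0769),crop(b,230,125,130,97,3.0769),crop(a,170,190,130,97,3.0769),crop(b,300,225,100,75,4)]
t=[cv2.resize(i,(400,300)) for i in t]
cv2.imwrite('pics/m1.png',np.vstack([np.hstack(t[:2]),np.hstack(t[2:])]))
E
```

```text
(no output)
```

View pics/m1.png

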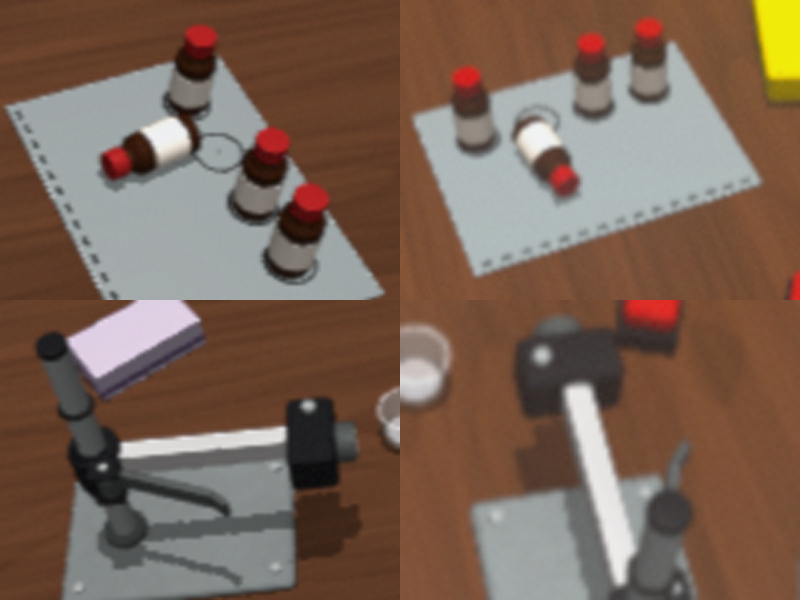

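The montage shows the following (tile pixels):
- **Bottle:** cap centre at (108,163) and base near (190,133) in the scene tile.
- **Circle:** (218,153) in the scene tile and (140,118) in the side tile.
- **Stand:** the boom runs from the column towards the camera, and the lever is open on the near (+x world) side.

Run:
```python
from h import *
np.set_printoptions(precision=4,suppress=True)
k=130/400
S=lambda x,y:ray('scene',(340+x*k,160+y*97/300))
D=lambda x,y:ray('side',(230+x*k,125+y*97/300))
for n,p,q in [('capA',(202,36),(68,76)),('capB',(272,140),(193,42)),('capC',(311,195),(250,27)),('gap',(218,153),(140,118)),('tcap',(112,164),(166,182)),('label',(162,141),(140,142))]:
    print(n,*tri(S(*p),D(*q)), onz(S(*p),.002),onz(D(*q),.002))
P=lambda x,y:ray('scene',(170+x*k,190+y*97/300))
Q=lambda x,y:ray('side',(300+x/4,225+y/4))
for n,p,q in [('coltop',(53,42),(270,208)),('camknob',(308,106),(141,54))]:
    print(n,*tri(P(*p),Q(*q)))
```

```text
capA [0.4204 0.1826 0.091 ] [np.float64(1.6), np.float64(1.6)] [0.338  0.2306 0.002 ] [0.4281 0.2744 0.002 ]
capB [0.5539 0.1941 0.093 ] [np.float64(1.3), np.float64(1.3)] [0.4854 0.2443 0.002 ] [0.5768 0.2902 0.002 ]
capC [0.617  0.2005 0.0934] [np.float64(1.9), np.float64(1.9)] [0.555  0.2525 0.002 ] [0.6473 0.2968 0.002 ]
gap [0.4906 0.1868 0.0044] [np.float64(0.1), np.float64(0.1)] [0.4887 0.1881 0.002 ] [0.491 0.189 0.002]
tcap [0.4932 0.0785 0.0202] [np.float64(1.2), np.float64(1.2)] [0.4786 0.086  0.002 ] [0.4964 0.0926 0.002 ]
label [0.48   0.1324 0.0253] [np.float64(0.6), np.float64(0.6)] [0.4626 0.1415 0.002 ] [0.4831 0.1546 0.002 ]
coltop [ 0.5521 -0.389   0.2532] [np.float64(2.4), np.float64(2.4)]
camknob [ 0.5528 -0.2225  0.1336] [np.float64(1.0), np.float64(1.0)]
```

```bash
python3 steer.py '[[0,0,0,0,0,0.185],[0,0,0,0,0,0.185],[0,0,0,0,0,0.185],[0,0,0,0,0,0.185],[0,0,0,0,0,0.185],[-0.056,0.009,0,0,0,0],[-0.056,0.009,0,0,0,0],[-0.056,0.009,0,0,0,0],[-0.056,0.009,0,0,0,0],[-0.056,0.009,0,0,0,0],[-0.056,0.009,0,0,0,0],[-0.056,0.009,0,0,0,0],[-0.056,0.009,0,0,0,0],[-0.056,0.009,0,0,0,0],[-0.056,0.009,0,0,0,0],[0,0,0,0,0,0],[0,0,0,0,0,0]]'
python3 - <<'E'
from h import *
import json
s=robot.read_state();w=robot.grab_frame('wrist');cv2.imwrite('pics/w1.png',w)
json.dump([list(map(float,s['ee_pos'])),np.array(s['eef_rot']).tolist()],open('w1.json','w'))
print(np.round(s['ee_pos'],4),np.round(s['eef_rot'],3).tolist(),np.round(s['qpos'],2))
E
```

```text
t: 2.28
ee_pos: [0.4855, 0.1035, 0.2412]
eef_rot: [[-0.248, 0.969, -0.001], [0.969, 0.248, 0.0], [0.0, -0.0, -1.0]]
contact_force: [-0.4, 0.8, 0.9]
finger_gap: 0.998
grip_force: 0.0
[0.4855 0.1035 0.2412] [[-0.248, 0.969, -0.001], [0.969, 0.248, 0.0], [0.0, -0.0, -1.0]] [-0.76  0.19  0.49  2.   -0.11  0.98  0.03]
```

View pics/w1.png

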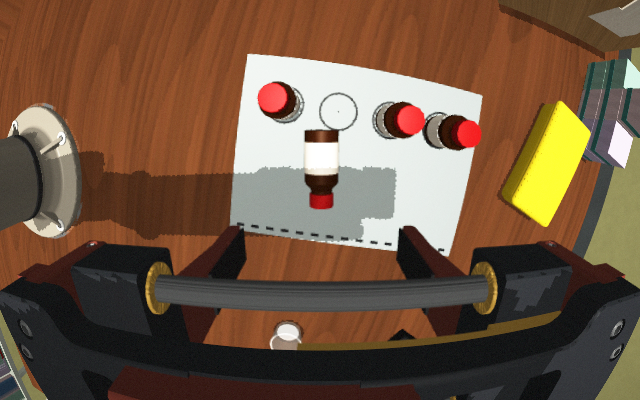

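The wrist view shows the gap centre at (338,111), the bottle axis from the base edge (321,130) to the cap end (321,209), and the body edges at columns 304 and 338.

Run:
```python
from h import *
import json
np.set_printoptions(precision=4,suppress=True)
p=json.load(open('w1.json'));W=lambda *uv:ray('wrist',uv,p)
k=130/400
S=lambda x,y:ray('scene',(340+x*k,160+y*97/300))
D=lambda x,y:ray('side',(230+x*k,125+y*97/300))
print('cam',W(320,200)[0])
print('gap z.002',onz(W(338,111),.002),tri(W(338,111),S(218,153)))
b=onz(W(321.5,130),.022);c=onz(W(321,209),.022);print('base',b,'cap',c,np.linalg.norm(b-c), np.degrees(np.arctan2(*(c-b)[1::-1])))
print('label w',onz(W(304,155),.022),onz(W(338.5,155),.022))
print('cap tri',tri(W(321,200),S(114,162),D(166,182)),'label',tri(W(321,156),S(162,141),D(140,142)))
print('capsA,B',tri(W(273,99),S(202,36),D(68,76)),tri(W(408,120),S(272,140),D(193,42)),tri(W(467,135),S(311,195),D(250,27)))
```

```text
cam [0.4701 0.1694 0.3853]
gap z.002 [0.4863 0.1895 0.002 ] (array([ 0.4864,  0.1896, -0.0012]), [np.float64(0.0), np.float64(0.0)])
base [0.4725 0.162  0.022 ] cap [0.4956 0.0695 0.022 ] 0.09530294945968161 -75.97050188253708
label w [0.4599 0.1284 0.022 ] [0.4992 0.1385 0.022 ]
cap tri (array([0.4927, 0.0799, 0.0204]), [np.float64(0.3), np.float64(2.4), np.float64(2.5)]) label (array([0.4797, 0.1325, 0.0251]), [np.float64(0.3), np.float64(0.7), np.float64(0.6)])
capsA,B (array([0.4205, 0.1818, 0.0915]), [np.float64(0.6), np.float64(1.8), np.float64(1.5)]) (array([0.5522, 0.1954, 0.091 ]), [np.float64(2.2), np.float64(1.1), np.float64(2.6)]) (array([0.6162, 0.2008, 0.0924]), [np.float64(1.4), np.float64(2.1), np.float64(2.1)])
```

```bash
cat > to.py <<'E'
import sys
from h import *
np.set_printoptions(precision=4,suppress=True)
s=robot.read_state();R=np.array(s['eef_rot']);p=np.array(s['ee_pos'])
t=np.array([float(v) for v in sys.argv[1:4]])
print('pos',p,'tool delta',R.T@(t-p),'q',np.round(s['qpos'],2),'gap',round(s['finger_gap'],3)); print(R)
E
python3 steer.py '[[0,0,0,0,0.1875,0],[0,0,0,0,0.1875,0],[0,0,0,0,0.1875,0],[0,0,0,0,0.1875,0],[-0.03,0.0005,0.04,0,0,0],[-0.03,0.0005,0.04,0,0,0],[-0.03,0.0005,0.04,0,0,0],[0,0,0,0,0,0],[0,0,0,0,0,0]]'; python3 to.py 0.4834 0.1184 0.026
```

```text
t: 3.45
ee_pos: [0.4839, 0.1195, 0.0935]
eef_rot: [[-0.183, 0.968, -0.169], [0.708, 0.25, 0.661], [0.682, 0.001, -0.731]]
contact_force: [-0.6, -0.9, -0.1]
finger_gap: 1.0
grip_force: 0.0
pos [0.4839 0.1195 0.0935] tool delta [-0.0467 -0.0008  0.0488] q [-0.22  0.63  0.35  2.04 -1.03  1.15  1.11] gap 1.0
[[-0.1832  0.9684 -0.1695]
 [ 0.7081  0.2496  0.6605]
 [ 0.6819  0.001  -0.7314]]
```

```bash
python3 steer.py '[[-0.016,0,0.016,0,0,0],[-0.014,0,0.014,0,0,0],[-0.01,-0.0005,0.01,0,0,0],[-0.0065,-0.0005,0.0085,0,0,0],[0,0,0,0,0,0]]'; python3 steer.py '[[0,0,0,0,0,0],[0,0,0,0,0,0],[0,0,0,0,0,0],[0,0,0,0,0,0],[0,0,0,0,0,0],[0,0,0,0,0,0]]' 0.3; python3 to.py 0.4834 0.1184 0.026
```

```text
t: 4.08
ee_pos: [0.4822, 0.1177, 0.0245]
eef_rot: [[-0.181, 0.969, -0.17], [0.709, 0.248, 0.66], [0.682, -0.001, -0.731]]
contact_force: [0.3, -0.1, -0.2]
finger_gap: 1.004
grip_force: 0.0
t: 4.82
ee_pos: [0.4826, 0.1176, 0.0251]
eef_rot: [[-0.182, 0.969, -0.169], [0.709, 0.248, 0.66], [0.682, 0.0, -0.732]]
contact_force: [0.2, 0.5, 0.3]
finger_gap: 0.453
grip_force: 30.0
pos [0.4826 0.1176 0.0251] tool delta [ 0.001   0.0009 -0.0003] q [-0.18  0.76  0.3   2.04 -1.11  1.08  1.23] gap 0.453
[[-0.1817  0.9687 -0.1693]
 [ 0.7087  0.2484  0.6603]
 [ 0.6817  0.     -0.7316]]
```

```bash
python3 steer.py '[[0.015,0,-0.016,0,0,0],[0.03,0,-0.032,0,0,0],[0.03,0,-0.032,0,0,0],[0.025,0,-0.027,0,0,0],[0,0,0,0,-0.157,0],[0,0,0,0,-0.157,0],[0,0,0,0,-0.157,0],[0,0,0,0,-0.157,0],[0,0,0,0,-0.157,0],[0,0,0,0,-0.157,0],[0,0,0,0,-0.157,0],[0,0,0,0,-0.157,0],[0,0,0,0,-0.157,0],[0,0,0,0,-0.157,0],[0,0,0,0,0,0],[0,0,0,0,0,0]]'; python3 to.py 0.4864 0.189 0.12
python3 - <<'E'
from h import *
import json
s=robot.read_state();w=robot.grab_frame('wrist');a=robot.grab_frame('scene');b=robot.grab_frame('side')
for n,i in zip(("scene","side","wrist"),(a,b,w)): cv2.imwrite(f"pics/{n}2.png",i)
t=[cv2.resize(i,(400,300)) for i in (crop(a,360,130,100,75,4),crop(b,220,105,100,75,4))]
cv2.imwrite('pics/m2.png',np.vstack([np.hstack(t),np.hstack([cv2.resize(w,(480,300)),np.zeros((300,320,3),np.uint8)])]))
E
```

```text
t: 6.82
ee_pos: [0.4826, 0.1169, 0.1718]
eef_rot: [[-0.169, 0.969, 0.18], [0.663, 0.247, -0.707], [-0.729, 0.0, -0.684]]
contact_force: [0.1, -0.2, -1.8]
finger_gap: 0.448
grip_force: 30.0
pos [0.4826 0.1169 0.1718] tool delta [ 0.085   0.0214 -0.0148] q [-1.43  0.67  0.87  2.04  0.32  0.97 -0.57] gap 0.448
[[-0.1685  0.9691  0.18  ]
 [ 0.6629  0.2466 -0.7069]
 [-0.7295  0.0002 -0.684 ]]
```

View pics/m2.png

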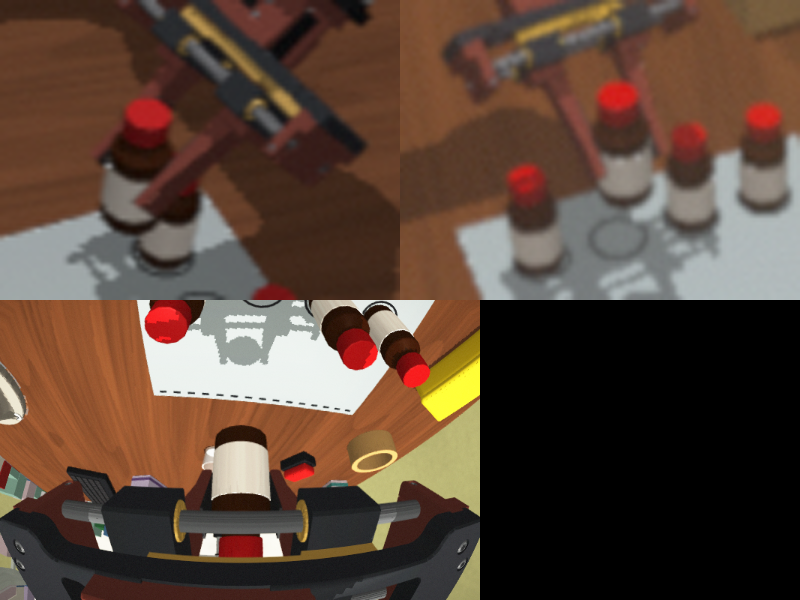

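The bottle hangs upright over the mat. Its cap top is at about (397.5,157) in the scene view and (274.3,128) in the side view.

```bash
python3 - <<'E'
from h import *
print('cap',tri(ray('scene',(397.5,157)),ray('side',(274.25,128))),'expected .4834 .1139 .218')
E
python3 steer.py '[[0.0164,0.0071,-0.0175,0,0,0],[0.0164,0.0071,-0.0175,0,0,0],[0.0164,0.0071,-0.0175,0,0,0],[0.019,0,0.018,0,0,0],[0.019,0,0.018,0,0,0],[0.019,0,0.018,0,0,0],[0.019,0,0.018,0,0,0],[0,0,0,0,0,0]]';python3 to.py 0.4856 0.192 0.0475
```

```text
cap (array([0.48432043, 0.11452323, 0.21935479]), [np.float64(1.8), np.float64(1.8)]) expected .4834 .1139 .218
t: 7.98
ee_pos: [0.4853, 0.1911, 0.0664]
eef_rot: [[-0.169, 0.969, 0.179], [0.661, 0.247, -0.708], [-0.731, -0.001, -0.683]]
contact_force: [0.5, 0.1, -0.7]
finger_gap: 0.452
grip_force: 30.0
pos [0.4853 0.1911 0.0664] tool delta [0.0143 0.0006 0.0123] q [-1.4   0.89  0.73  1.93  0.19  0.92 -0.65] gap 0.452
[[-0.1694  0.9691  0.1794]
 [ 0.6613  0.2468 -0.7084]
 [-0.7307 -0.0014 -0.6827]]
```

```bash
python3 steer.py '[[0.006,0.0005,0.005,0,0,0],[0.004,0,0.0035,0,0,0],[0.002,0,0.0018,0,0,0],[0.001,0,0.001,0,0,0],[0,0,0,0,0,0]]'; python3 to.py 0.4856 0.192 0.0475;  python3 steer.py '[[0.0007,0,0.0007,0,0,0],[0,0,0,0,0,0]]'
```

```text
t: 8.6
ee_pos: [0.4859, 0.1928, 0.0495]
eef_rot: [[-0.169, 0.969, 0.182], [0.661, 0.248, -0.708], [-0.731, 0.0, -0.682]]
contact_force: [0.5, -0.2, -0.6]
finger_gap: 0.451
grip_force: 30.0
pos [0.4859 0.1928 0.0495] tool delta [ 0.001  -0.0005  0.0019] q [-1.39  0.92  0.72  1.93  0.18  0.9  -0.66] gap 0.451
[[-0.1694  0.9687  0.1816]
 [ 0.6608  0.2484 -0.7082]
 [-0.7312  0.     -0.6822]]
t: 8.85
ee_pos: [0.4859, 0.1928, 0.0484]
eef_rot: [[-0.169, 0.969, 0.182], [0.661, 0.248, -0.708], [-0.731, -0.0, -0.682]]
contact_force: [-0.1, 0.4, -1.5]
finger_gap: 0.453
grip_force: 30.0
```

```bash
python3 steer.py '[[0.0007,0,0.0007,0,0,0],[0,0,0,0,0,0]]';  python3 steer.py '[[0.0007,0,0.0007,0,0,0],[0,0,0,0,0,0]]'; python3 steer.py '[[0.0007,0,0.0007,0,0,0],[0,0,0,0,0,0]]'
```

```text
t: 9.1
ee_pos: [0.4859, 0.1928, 0.0475]
eef_rot: [[-0.169, 0.969, 0.182], [0.661, 0.248, -0.708], [-0.731, 0.0, -0.682]]
contact_force: [-0.5, 1.2, -0.0]
finger_gap: 0.449
grip_force: 30.0
t: 9.35
ee_pos: [0.486, 0.1927, 0.0475]
eef_rot: [[-0.169, 0.969, 0.181], [0.66, 0.248, -0.709], [-0.732, -0.0, -0.681]]
contact_force: [-3.9, 2.6, 9.1]
finger_gap: 0.453
grip_force: 30.0
t: 9.6
ee_pos: [0.486, 0.1927, 0.0474]
eef_rot: [[-0.169, 0.969, 0.181], [0.659, 0.248, -0.71], [-0.733, -0.0, -0.681]]
contact_force: [-6.1, 5.7, 16.0]
finger_gap: 0.447
grip_force: 30.0
```

```bash
python3 steer.py '[[-0.0008,0,-0.0008,0,0,0],[0,0,0,0,0,0]]'; python3 steer.py '[[0,0,0,0,0,0],[0,0,0,0,0,0],[0,0,0,0,0,0],[0,0,0,0,0,0]]' 0.57; python3 steer.py '[[0,0,-0.015,0,0,0],[0,0,-0.03,0,0,0],[0,0,-0.05,0,0,0],[0,0,-0.05,0,0,0],[0,0,0,0,0,0]]'
python3 - <<'E'
from h import *
a=robot.grab_frame('scene');b=robot.grab_frame('side');w=robot.grab_frame('wrist')
for n,i in zip(("scene","side","wrist"),(a,b,w)): cv2.imwrite(f"pics/{n}3.png",i)
t=[cv2.resize(i,(400,300)) for i in (crop(a,370,150,100,75,4),crop(b,230,115,100,75,4),crop(a,170,190,120,90,3.33),crop(b,300,230,100,75,4))]
cv2.imwrite('pics/m3.png',np.vstack([np.hstack(t[:2]),np.hstack(t[2:])]))
E
python3 to.py 0.56 -0.31 0.25
```

```text
t: 9.85
ee_pos: [0.486, 0.1927, 0.0474]
eef_rot: [[-0.169, 0.969, 0.182], [0.66, 0.248, -0.709], [-0.732, 0.0, -0.682]]
contact_force: [-2.4, 2.0, 8.0]
finger_gap: 0.448
grip_force: 30.0
t: 10.35
ee_pos: [0.4859, 0.1926, 0.0465]
eef_rot: [[-0.169, 0.969, 0.182], [0.661, 0.248, -0.708], [-0.731, -0.0, -0.682]]
contact_force: [0.1, -0.1, -1.1]
finger_gap: 0.57
grip_force: 0.0
t: 10.98
ee_pos: [0.4599, 0.3005, 0.1475]
eef_rot: [[-0.171, 0.967, 0.187], [0.664, 0.254, -0.703], [-0.727, 0.004, -0.686]]
contact_force: [-0.2, -0.1, -0.7]
finger_gap: 0.572
grip_force: 0.0
pos [0.4592 0.2946 0.1454] tool delta [-0.4928 -0.0522  0.3755] q [-1.51  0.82  0.75  1.77  0.16  1.2  -0.65] gap 0.569
[[-0.1694  0.9688  0.1808]
 [ 0.6604  0.2477 -0.7089]
 [-0.7316 -0.0007 -0.6817]]
```

View pics/m3.png

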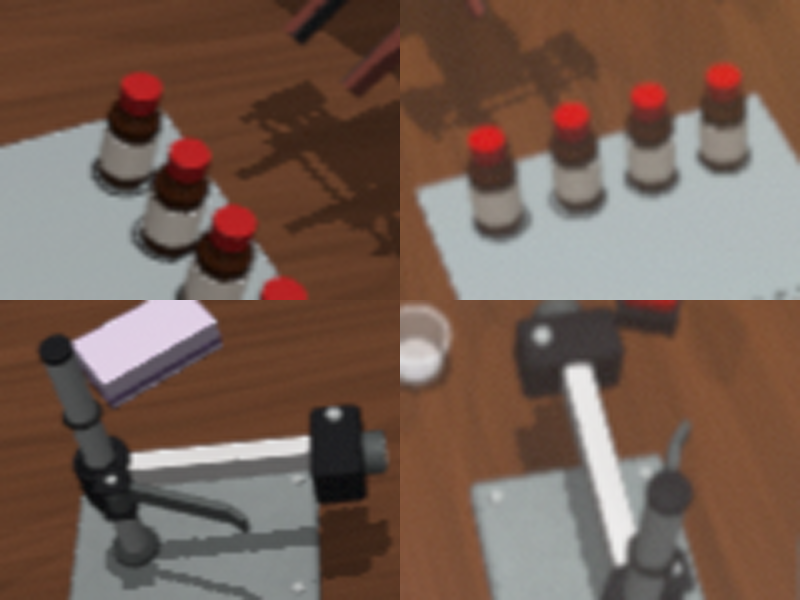

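The bottle now stands on its circle in line with the other three, and the stand is unchanged. I'll go to the stand and look from above.

```bash
python3 steer.py '[[-0.037,0,-0.034,0,0,0],[-0.037,0,-0.034,0,0,0],[0,0,0,0,0.164,0],[0,0,0,0,0.164,0],[0,0,0,0,0.164,0],[0,0,0,0,0.164,0],[0,0,0,0,0.164,0],[0,0,0,0,0,0.125],[0,0,0,0,0,0.125],[0,0,0,0,0,0],[0,0,0,0,0,0]]' 1.0; python3 to.py 0.57 -0.33 0.32; python3 steer.py '[[-0.052,0.009,-0.006,0,0,0],[-0.052,0.009,-0.006,0,0,0],[-0.052,0.009,-0.006,0,0,0],[-0.052,0.009,-0.006,0,0,0],[-0.052,0.009,-0.006,0,0,0],[-0.052,0.009,-0.006,0,0,0],[-0.052,0.009,-0.006,0,0,0],[-0.052,0.009,-0.006,0,0,0],[-0.052,0.009,-0.006,0,0,0],[-0.052,0.009,-0.006,0,0,0],[-0.052,0.009,-0.006,0,0,0],[0,0,0,0,0,0],[0,0,0,0,0,0]]'; python3 to.py 0.57 -0.33 0.32
```

```text
t: 12.5
ee_pos: [0.4594, 0.2939, 0.2453]
eef_rot: [[-0.003, 1.0, -0.001], [1.0, 0.003, -0.001], [-0.001, -0.001, -1.0]]
contact_force: [-0.5, -0.8, 0.1]
finger_gap: 1.003
grip_force: 0.0
pos [0.4594 0.2939 0.2453] tool delta [-0.6243  0.1088 -0.074 ] q [-1.28  0.31  0.74  1.9  -0.24  1.02 -0.43] gap 1.003
[[-0.0026  1.     -0.001 ]
 [ 1.      0.0026 -0.0013]
 [-0.0013 -0.001  -1.    ]]
t: 14.12
ee_pos: [0.5591, -0.2769, 0.3113]
eef_rot: [[-0.002, 1.0, -0.001], [1.0, 0.002, 0.001], [0.001, -0.001, -1.0]]
contact_force: [-0.3, -0.4, 0.6]
finger_gap: 1.001
grip_force: 0.0
pos [ 0.5591 -0.2769  0.3113] tool delta [-0.0532  0.0108 -0.0087] q [-0.27  0.45  0.89  1.64 -0.37  1.23  0.7 ] gap 1.001
[[-0.0017  1.     -0.0011]
 [ 1.      0.0017  0.0007]
 [ 0.0007 -0.0011 -1.    ]]
```

```bash
cat > snap.py <<'E'
import sys,json
from h import *
n=sys.argv[1];s=robot.read_state();cv2.imwrite(f'pics/{n}.png',robot.grab_frame('wrist'))
json.dump([list(map(float,s['ee_pos'])),np.array(s['eef_rot']).tolist()],open(n+'.json','w'))
E
python3 snap.py w4; python3 steer.py '[[-0.035,0.02,-0.005,0,0,0],[-0.035,0.02,-0.004,0,0,0],[0,0,0,0,0,0],[0,0,0,0,0,0]]'; python3 snap.py w5
python3 - <<'E'
import cv2,numpy as np
a,b=[cv2.imread(f'pics/{n}.png')[20:270,160:460] for n in('w4','w5')]
f=lambda i:cv2.resize(i,(400,333),interpolation=cv2.INTER_CUBIC)
cv2.imwrite('pics/m5.png',np.hstack([f(a),f(b)]))
E
```

```text
t: 14.68
ee_pos: [0.5996, -0.3453, 0.3205]
eef_rot: [[-0.003, 1.0, -0.001], [1.0, 0.003, 0.001], [0.001, -0.001, -1.0]]
contact_force: [0.9, 0.6, 0.4]
finger_gap: 1.003
grip_force: 0.0
```

View pics/m5.png

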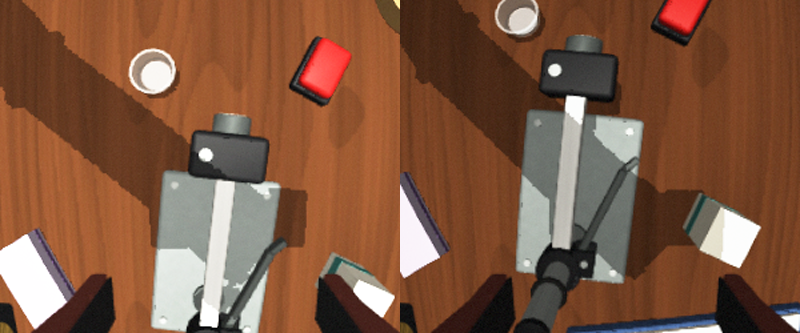

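The wrist views show the boom as a bright strip, from tile (225,182) to (212,325) in w4 and (576,98) to (564,248) in w5. The lever tip is at (278,242) and (630,162). I'll get the boom edges numerically.

Run:
```python
import cv2,numpy as np
for n,rows,x0,x1 in (('w4',range(160,262,16),305,350),('w5',range(96,205,16),270,312)):
    g=cv2.cvtColor(cv2.imread(f'pics/{n}.png'),cv2.COLOR_BGR2GRAY)
    for r in rows: print(n,r,x0,g[r,x0:x1].tolist())
```

```text
w4 160 305 [154, 157, 157, 157, 158, 155, 156, 156, 154, 158, 155, 154, 153, 153, 153, 143, 183, 228, 241, 239, 238, 239, 239, 236, 239, 241, 240, 239, 239, 237, 219, 146, 144, 151, 149, 152, 151, 150, 153, 154, 152, 154, 152, 152, 217]
w4 176 305 [156, 158, 159, 157, 153, 156, 153, 150, 150, 150, 153, 152, 156, 156, 144, 215, 235, 238, 238, 236, 237, 236, 237, 237, 237, 237, 236, 235, 216, 159, 154, 150, 153, 150, 154, 155, 153, 153, 153, 153, 155, 158, 155, 157, 155]
w4 192 305 [153, 155, 151, 156, 150, 155, 151, 151, 153, 154, 151, 144, 159, 213, 238, 237, 236, 236, 234, 233, 233, 234, 235, 235, 235, 239, 221, 184, 152, 153, 154, 153, 156, 158, 157, 157, 153, 155, 155, 156, 154, 153, 154, 155, 151]
w4 208 305 [151, 150, 150, 147, 149, 150, 149, 152, 149, 149, 144, 189, 230, 235, 234, 234, 233, 233, 232, 231, 233, 233, 235, 233, 213, 147, 144, 151, 153, 148, 152, 154, 152, 154, 151, 151, 151, 151, 151, 153, 154, 153, 153, 152, 152]
w4 224 305 [228, 229, 227, 230, 230, 229, 230, 226, 205, 205, 228, 235, 232, 234, 234, 233, 232, 232, 232, 233, 233, 233, 211, 163, 145, 146, 148, 147, 
[... 1321 characters left out ...]
4, 116, 116, 115, 111, 111, 117, 115, 114, 114, 117, 117, 116]
w5 160 270 [109, 107, 110, 107, 108, 110, 105, 101, 166, 185, 186, 187, 187, 187, 185, 183, 185, 190, 192, 193, 182, 131, 98, 95, 110, 110, 113, 112, 115, 111, 113, 115, 113, 110, 115, 112, 113, 114, 115, 115, 114, 117]
w5 176 270 [187, 178, 114, 107, 109, 103, 130, 174, 186, 185, 189, 191, 189, 186, 184, 189, 190, 198, 187, 159, 85, 89, 104, 110, 112, 108, 107, 107, 110, 106, 110, 110, 110, 111, 111, 113, 113, 112, 77, 52, 54, 62]
w5 192 270 [184, 166, 107, 105, 102, 151, 184, 187, 191, 189, 192, 192, 189, 191, 192, 194, 199, 181, 142, 79, 81, 72, 68, 68, 75, 66, 59, 46, 72, 84, 77, 43, 59, 68, 69, 70, 66, 66, 99, 106, 108, 108]
```

```bash
python3 steer.py '[[-0.03,-0.037,0,0,0,0],[-0.03,-0.037,0,0,0,0],[-0.03,-0.037,0,0,0,0],[-0.03,-0.037,0,0,0,0],[0,0,0,-0.175,0,0],[0,0,0,-0.175,0,0],[0,0,0,-0.175,0,0],[0,0,0,-0.175,0,0],[0,-0.02,0.023,0,0,0],[0,-0.02,0.023,0,0,0],[0,0,0,0,0,0],[0,0,0,0,0,0]]'; python3 snap.py w6;python3 to.py 0.57 -0.33 0.32
python3 - <<'E'
from h import *
import json
p=json.load(open('w6.json'))
uv=proj('wrist',(.552,-.389,.17),p);print(uv)
x,y=max(0,int(uv[0])-100),max(0,int(uv[1])-75)
print(x,y);cv2.imwrite('pics/m6.png',crop(cv2.imread('pics/w6.png'),x,y,200,150,4))
E
```

```text
t: 16.23
ee_pos: [0.4513, -0.467, 0.2613]
eef_rot: [[-0.002, 0.764, 0.645], [1.0, 0.002, 0.001], [-0.001, 0.645, -0.764]]
contact_force: [0.2, 0.2, 0.5]
finger_gap: 1.001
grip_force: 0.0
pos [ 0.4513 -0.4673  0.2617] tool delta [0.137  0.1286 0.0321] q [ 0.46  0.34  0.62  1.99 -1.19  0.86  1.85] gap 1.0
[[-0.0019  0.7638  0.6454]
 [ 1.      0.0024  0.0002]
 [-0.0013  0.6454 -0.7638]]
[339.97792429 112.43182147]
239 37
```

View pics/m6.png

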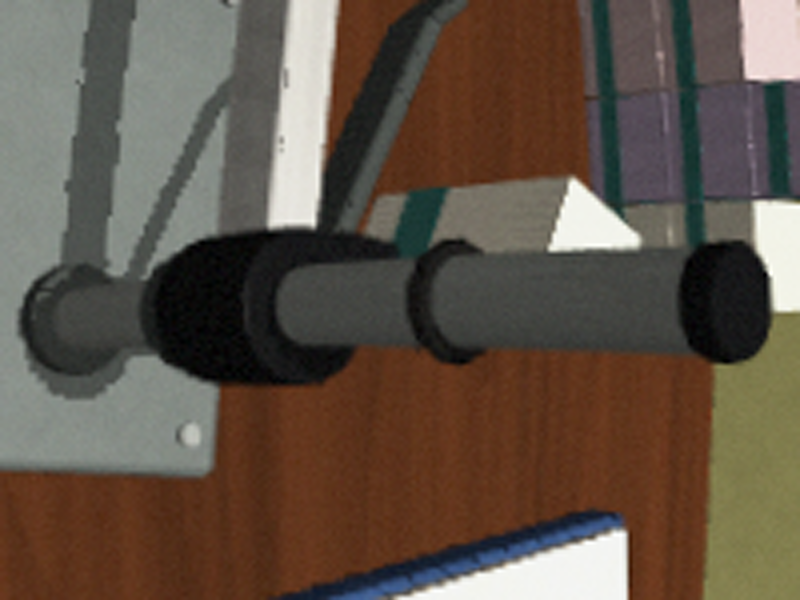

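The column appears horizontally with height to the right. In crop pixels, the sleeve's near rim is at x≈247, the column/sleeve junction at 278, the ring's near lower edge at 410 and the column top at 680–770, along y≈303.

Run:
```python
from h import *
import json
from scipy.optimize import brentq,least_squares
np.set_printoptions(precision=4,suppress=True)
p=json.load(open('w6.json'));g=cv2.cvtColor(cv2.imread('pics/w6.png'),cv2.COLOR_BGR2GRAY)
for r in (110,113,116): print(r,g[r,296:350].tolist())
print(g[113,400:435].tolist())
# boom lines
def line(n,pts,z):
    q=json.load(open(n+'.json'));P=np.array([onz(ray('wrist',a,q),z)[:2] for a in pts]);d=P[-1]-P[0];return P[0],P[-1],np.degrees(np.arctan2(d[1],d[0]))
for z in (.122,.127,.132):
    print(z,line('w4',[((320.3+335.5)/2,160),((312+326)/2,240)],z),line('w5',[((283.7+298.2)/2,96),((274.7+288.2)/2,192)],z))
# column axis: top centre from w6 & scene & side
print('coltop',onz(ray('wrist',(420.25,112.5),p),.256))
cam=ray('wrist',(320,200),p)[0];print('cam',cam)
C=np.array([.552,-.389]);
def uz(z,r):
    d=cam[:2]-C;d/=np.linalg.norm(d);return proj('wrist',[*(C+r*d),z],p)
for nm,z,r in (('rim',.135,.02),('junction',.135,.01),('ring?',.19,.014),('ring?',.2,.014),('coltopnear',.256,.01)): print(nm,uz(z,r))
```

```text
110 [6, 6, 14, 30, 36, 33, 24, 22, 25, 23, 22, 18, 53, 69, 66, 69, 67, 72, 69, 74, 70, 71, 67, 72, 66, 67, 69, 68, 69, 68, 71, 68, 70, 68, 74, 68, 67, 68, 70, 70, 69, 67, 71, 69, 49, 20, 17, 18, 24, 31, 45, 60, 69, 70]
113 [14, 9, 15, 12, 39, 29, 25, 30, 24, 22, 12, 22, 54, 68, 68, 69, 66, 72, 65, 69, 64, 69, 67, 66, 69, 69, 67, 66, 71, 69, 66, 68, 69, 70, 66, 69, 70, 66, 70, 69, 67, 66, 68, 68, 49, 24, 18, 24, 28, 30, 44, 60, 70, 69]
116 [5, 8, 12, 14, 42, 26, 20, 24, 26, 23, 14, 12, 46, 61, 69, 68, 66, 67, 69, 69, 68, 67, 65, 65, 72, 67, 67, 69, 66, 69, 70, 70, 69, 66, 64, 72, 63, 68, 67, 68, 68, 66, 68, 68, 55, 32, 17, 20, 26, 28, 34, 49, 66, 66]
[69, 65, 66, 64, 65, 65, 66, 68, 41, 22, 9, 4, 3, 13, 12, 10, 15, 24, 23, 24, 24, 25, 21, 25, 25, 20, 25, 21, 24, 23, 27, 83, 196, 241, 242]
0.122 (array([ 0.5676, -0.2483]), array([ 0.558 , -0.3404]), np.float64(-95.95987081266134)) (array([ 0.5678, -0.2466]), array([ 0.556 , -0.3542]), np.float64(-96.29699232461705))
0.127 (array([ 0.5675, -0.2477]), array([ 0.558 , -0.3384]), np.float64(-95.95987081266135)) (array([ 0.5683, -0.2471]), array([ 0.5566, -0.3531]), np.float64(-96.29699232461705))
0.132 (array([ 0.5674, -0.2472]), array([ 0.5581, -0.3364]), np.float64(-95.95987081266131)) (array([ 0.5688, -0.2475]), array([ 0.5573, -0.352 ]), np.float64(-96.29699232461705))
coltop [ 0.5469 -0.3894  0.256 ]
cam [ 0.3598 -0.399   0.3716]
rim [298.4717 114.0342]
junction [306.9504 113.623 ]
ring? [344.5232 112.319 ]
ring? [353.4099 112.1342]
coltopnear [416.5395 112.1952]
```

Run:
```python
from h import *
import json
from scipy.optimize import least_squares
np.set_printoptions(precision=4,suppress=True)
p=json.load(open('w6.json'));cam=ray('wrist',(320,200),p)[0]
obs=np.array([299.7,307.7,340.4,346.3])
for C0x in (.5506,.5526,.5546):
    C=np.array([C0x,-.389]);d=cam[:2]-C;d/=np.linalg.norm(d)
    def f(v):
        m=[proj('wrist',[*(C+r*d),z],p)[0] for z,r in ((.135,.02),(.135,.01),(v[0],.014),(v[0]+.005,.01))]
        return np.array(m)+v[1]-obs
    s=least_squares(f,[.185,0],x_scale=[.01,1]);print(C0x,s.x,s.fun)
# scene/side check
for n in('scene','side'):
    for z in (.135,.184,.189): print(n,z,proj(n,(.5526,-.389,z)))
# target grasp points
b=np.array([.5526,-.389]);a=np.radians(83.85);ux=np.array([np.cos(a),np.sin(a)]);uy=np.array([-ux[1],ux[0]])
print('ux',ux,'grip centre(82,-17)',b+.082*ux-.017*uy,'shut',b+.082*ux-.00525*uy)
# lever tip: w4 & w5
T=lambda n,u,v:ray('wrist',(160+u*.75,20+v*.75),json.load(open(n+'.json')))
X,e=tri(T('w4',284,239),T('w5',234,159));print('lever tip',X,e,'carriage',(X[:2]-b)@ux,(X[:2]-b)@uy)
for n,u,v in(('w4',284,239),('w5',234,159)):
    X=onz(T(n,u,v),.124);print((X[:2]-b)@ux,(X[:2]-b)@uy)
```

```text
0.5506 [0.1829 2.194 ] [-0.2503  0.2764 -0.9188  0.8926]
0.5526 [0.1829 0.4927] [-0.2165  0.2417 -0.8998  0.8747]
0.5546 [ 0.1828 -1.1948] [-0.1829  0.2071 -0.8809  0.8568]
scene 0.135 [199.5846 236.9383]
scene 0.184 [194.3946 224.2817]
scene 0.189 [193.8405 222.9303]
side 0.135 [359.9038 301.2949]
side 0.184 [362.5621 291.5553]
side 0.189 [362.8485 290.5058]
ux [0.1071 0.9942] grip centre(82,-17) [ 0.5783 -0.3093] shut [ 0.5666 -0.308 ]
lever tip [ 0.6182 -0.2941  0.1161] [np.float64(1.4), np.float64(1.4)] carriage 0.10134869339146585 -0.05501880811872515
0.10406352977116272 -0.054550850910788005
0.10080920150007038 -0.05349348531169811
```

```bash
python3 steer.py '[[0,-0.034,0.04,0,0,0],[0,-0.034,0.04,0,0,0],[0,0,0,0,0,0],[0,0,0,0,0,0]]'; python3 snap.py w7
python3 - <<'E'
from h import *
import json
np.set_printoptions(precision=4,suppress=True)
p=json.load(open('w7.json'));cam=ray('wrist',(320,200),p)[0];print('cam',cam)
C=np.array([.5526,-.389]);d=cam[:2]-C;d/=np.linalg.norm(d)
for z,r in ((.095,.02),(.135,.02),(.135,.01),(.183,.014),(.188,.014),(.188,.01),(.256,.01)): print(z,r,proj('wrist',[*(C+r*d),z],p))
g=cv2.cvtColor(cv2.imread('pics/w7.png'),cv2.COLOR_BGR2GRAY)
v=int(proj('wrist',[*C,.16],p)[1]);u=int(proj('wrist',[*C,.135],p)[0])
for r in (v-2,v,v+2): print(r,u-15,g[r,u-15:u+75].tolist())
cv2.imwrite('pics/m7.png',crop(cv2.imread('pics/w7.png'),u-80,max(0,v-75),200,150,4))
E
```

```text
t: 16.77
ee_pos: [0.4498, -0.4701, 0.1621]
eef_rot: [[0.001, 0.764, 0.645], [1.0, 0.001, -0.003], [-0.003, 0.645, -0.764]]
contact_force: [0.3, 0.0, 0.5]
finger_gap: 1.001
grip_force: 0.0
cam [ 0.3586 -0.4015  0.2722]
0.095 0.02 [344.7625 108.2701]
0.135 0.02 [384.6073 107.4632]
0.135 0.01 [393.0616 107.4206]
0.183 0.014 [449.8161 108.3253]
0.188 0.014 [456.897  108.5865]
0.188 0.01 [459.5197 108.6917]
0.256 0.01 [566.5775 117.1473]
105 385 [23, 27, 22, 24, 19, 23, 27, 19, 32, 55, 68, 70, 71, 72, 68, 73, 68, 71, 70, 71, 71, 71, 72, 69, 69, 67, 71, 73, 71, 67, 69, 69, 70, 71, 68, 71, 71, 73, 69, 71, 71, 72, 69, 74, 70, 69, 69, 71, 70, 69, 69, 70, 70, 71, 71, 70, 66, 70, 72, 70, 69, 69, 68, 74, 74, 70, 46, 12, 10, 22, 18, 26, 29, 32, 36, 72, 76, 73, 70, 75, 71, 73, 73, 72, 72, 74, 74, 77, 72, 70]
107 385 [24, 30, 27, 21, 22, 22, 25, 14, 32, 53, 74, 69, 71, 69, 68, 69, 70, 70, 69, 72, 72, 68, 69, 71, 71, 67, 67, 72, 68, 69, 73, 68, 67, 67, 70, 71, 67, 70, 68, 70, 69, 69, 69, 70, 74, 66, 71, 69, 71, 67, 70, 68, 71, 69, 67, 68, 68, 73, 69, 69, 68, 68, 68, 70, 70, 73, 43, 16, 16, 18, 18, 21, 29, 32, 47, 68, 72, 72, 70, 73, 70, 71, 66, 73, 73, 72, 71, 74, 74, 70]
109 385 [18, 27, 28, 26, 24, 24, 26, 22, 26, 50, 69, 69, 67, 71, 72, 70, 70, 71, 71, 70, 69, 71, 71, 70, 70, 65, 70, 71, 68, 67, 69, 69, 72, 69, 68, 71, 73, 71, 69, 73, 74, 72, 73, 67, 70, 70, 70, 71, 71, 68, 66, 69, 71, 68, 73, 69, 67, 71, 67, 72, 71, 72, 71, 72, 74, 68, 49, 4, 12, 20, 23, 22, 28, 32, 55, 70, 71, 69, 71, 70, 72, 75, 71, 73, 70, 74, 70, 73, 72, 70]
```

```bash
python3 steer.py '[[0,0.03,-0.036,0,0,0],[0,0.03,-0.036,0,0,0],[0,0.03,-0.036,0,0,0],[0,0,0,0.175,0,0],[0,0,0,0.175,0,0],[0,0,0,0.175,0,0],[0,0,0,0.175,0,0],[0.04,0.0325,0,0,0,0],[0.04,0.0325,0,0,0,0],[0.04,0.0325,0,0,0,0],[0.04,0.0325,0,0,0,0],[0,0,0,0,0,0.107],[0,0,0,0,0,0],[0,0,0,0,0,0]]'; python3 to.py 0.5798 -0.3095 0.115
```

```text
t: 18.58
ee_pos: [0.579, -0.308, 0.302]
eef_rot: [[0.105, 0.994, 0.003], [0.994, -0.105, -0.002], [-0.002, 0.004, -1.0]]
contact_force: [-0.6, -0.1, -0.7]
finger_gap: 1.001
grip_force: 0.0
pos [ 0.579 -0.308  0.302] tool delta [-0.0011  0.0003  0.187 ] q [-0.02  0.44  0.59  1.57 -0.25  1.21  0.51] gap 1.001
[[ 0.1048  0.9945  0.0035]
 [ 0.9945 -0.1048 -0.0019]
 [-0.0015  0.0037 -1.    ]]
```

```bash
python3 steer.py '[[0,0,0.04,0,0,0],[0,0,0.05,0,0,0],[0,0,0.04,0,0,0],[0,0,0,0,0,0]]'; python3 steer.py '[[-0.001,0,0.02,0,0,0],[0,0,0.02,0,0,0],[0,0,0.015,0,0,0],[0,0,0,0,0,0]]'; python3 to.py 0.5798 -0.3095 0.115; python3 snap.py w8; python3 -c "
import cv2;cv2.imwrite('pics/m8.png',cv2.imread('pics/w8.png')[100:400,120:520])"
```

```text
t: 19.08
ee_pos: [0.5773, -0.3071, 0.1681]
eef_rot: [[0.106, 0.994, -0.003], [0.994, -0.106, 0.002], [0.001, -0.003, -1.0]]
contact_force: [-0.2, 1.2, 1.5]
finger_gap: 1.0
grip_force: 0.0
t: 19.58
ee_pos: [0.5789, -0.3078, 0.1139]
eef_rot: [[0.105, 0.994, -0.0], [0.994, -0.105, 0.001], [0.001, -0.0, -1.0]]
contact_force: [-0.0, -0.3, 0.3]
finger_gap: 1.0
grip_force: 0.0
pos [ 0.5789 -0.3078  0.1139] tool delta [-0.0016  0.0011 -0.0011] q [ 0.05  0.63  0.49  1.73 -0.37  0.87  0.6 ] gap 1.0
[[ 0.1051  0.9945 -0.0001]
 [ 0.9945 -0.1051  0.0012]
 [ 0.0012 -0.0002 -1.    ]]
```

View pics/m8.png

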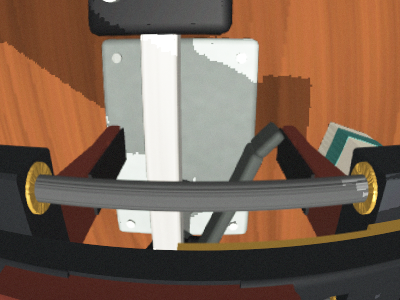

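The wrist view shows the boom (crop columns 150–180) and the lever (tip at (275,130)) between the open fingers, with clearance on both sides.

```bash
python3 steer.py '[[-0.002,0.001,0,0,0,0],[0,0,0,0,0,0],[0,0,0,0,0,0],[0,0,0,0,0,0]]' 0.68; python3 steer.py '[[0,0,0,0,0,0],[0,0,0,0,0,0]]' 0.65;python3 steer.py '[[0,0,0,0,0,0],[0,0,0,0,0,0]]' 0.63
```

```text
t: 20.12
ee_pos: [0.5816, -0.3107, 0.1158]
eef_rot: [[0.105, 0.994, 0.005], [0.994, -0.105, -0.001], [-0.0, 0.005, -1.0]]
contact_force: [4.7, -1.4, -1.0]
finger_gap: 0.685
grip_force: 1.8
t: 20.38
ee_pos: [0.5807, -0.3106, 0.1158]
eef_rot: [[0.105, 0.994, 0.003], [0.994, -0.105, -0.0], [0.0, 0.003, -1.0]]
contact_force: [2.0, -0.4, 3.8]
finger_gap: 0.65
grip_force: 6.8
t: 20.62
ee_pos: [0.5799, -0.3105, 0.1157]
eef_rot: [[0.106, 0.994, 0.002], [0.994, -0.106, 0.0], [0.001, 0.002, -1.0]]
contact_force: [-0.3, -0.1, 5.8]
finger_gap: 0.634
grip_force: 8.2
```

```bash
python3 steer.py '[[0,0,-0.005,0,0,0],[0,0,-0.006,0,0,0],[0,0,0,0,0,0],[0,0,0,0,0,0]]'; python3 snap.py w9
python3 - <<'E'
from h import *
s=robot.read_state();print(np.round(s['ee_pos'],4),np.round(s['contact_force'],1),s['grip_force'],s['finger_gap'])
a=robot.grab_frame('scene');b=robot.grab_frame('side')
cv2.imwrite('pics/scene9.png',a);cv2.imwrite('pics/side9.png',b)
w=cv2.imread('pics/w9.png')[100:300,180:446]
t=[cv2.resize(i,(400,300),interpolation=cv2.INTER_CUBIC) for i in (a[195:270,170:270],b[235:310,310:410],w,cv2.imread('pics/w8.png')[100:300,180:446])]
cv2.imwrite('pics/m9.png',np.vstack([np.hstack(t[:2]),np.hstack(t[2:])]))
E
```

```text
t: 21.12
ee_pos: [0.5799, -0.3105, 0.1261]
eef_rot: [[0.105, 0.994, 0.001], [0.994, -0.105, 0.0], [0.0, 0.001, -1.0]]
contact_force: [1.6, -2.5, -3.1]
finger_gap: 0.632
grip_force: 7.1
[ 0.5799 -0.3105  0.126 ] [ 0.8 -1.4 -2.4] 7.169640565616646 0.6326265608790983
```

View pics/m9.png

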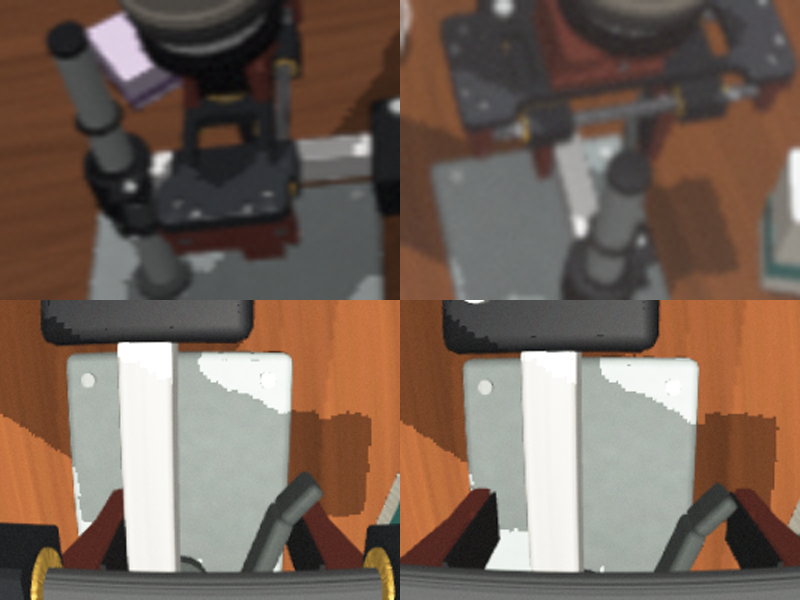

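The lower tiles show the lever still open, with its tip about 140 px right of the boom edge. The boom rides with the gripper, and in the scene tile the sleeve has come closer to the ring. I'll raise it the rest of the way.

```bash
python3 steer.py '[[0,0,-0.008,0,0,0],[0,0,-0.01,0,0,0],[0,0,-0.01,0,0,0],[0,0,-0.008,0,0,0],[0,0,0,0,0,0],[0,0,0,0,0,0],[0,0,0,0,0,0]]'; python3 snap.py w10
python3 - <<'E'
from h import *
s=robot.read_state();print(np.round(s['ee_pos'],4),np.round(s['contact_force'],1),s['grip_force'],s['finger_gap'])
I={}
for n in('scene','side'):
    cv2.imwrite(f'pics/{n}10.png',robot.grab_frame(n))
    for k in ('0','3','9','10'): I[n,k]=cv2.cvtColor(cv2.imread(f'pics/{n}{k}.png'),cv2.COLOR_BGR2GRAY).astype(np.float32)
    P=[proj(n,(.5526,-.389,z)) for z in (.1,.256)];t=np.linspace(.1,.26,81)
    for k in ('0','9','10'):
        pr=[cv2.getRectSubPix(I[n,k],(3,1),tuple(map(float,proj(n,(.5526,-.389,z))))).mean() for z in t]
        print(n,k,np.round(pr).astype(int).tolist())
E
```

```text
t: 22.15
ee_pos: [0.5799, -0.3104, 0.1619]
eef_rot: [[0.105, 0.994, 0.001], [0.994, -0.105, 0.0], [0.001, 0.001, -1.0]]
contact_force: [-1.7, -1.4, -2.3]
finger_gap: 0.636
grip_force: 7.5
[ 0.5799 -0.3104  0.1619] [-1.9 -1.2 -2. ] 7.549440618886365 0.6278057839301111
scene 0 [52, 69, 99, 125, 124, 122, 87, 55, 40, 30, 32, 39, 50, 63, 71, 76, 77, 77, 77, 77, 77, 77, 77, 76, 77, 77, 77, 77, 77, 77, 77, 77, 76, 74, 61, 46, 39, 36, 50, 65, 72, 76, 77, 77, 77, 77, 77, 77, 78, 77, 77, 77, 78, 77, 77, 77, 77, 77, 78, 78, 77, 77, 77, 77, 76, 77, 77, 76, 67, 52, 36, 24, 26, 29, 31, 31, 30, 30, 30, 30, 30]
scene 9 [30, 22, 23, 25, 35, 45, 75, 102, 113, 120, 103, 82, 60, 41, 32, 28, 36, 51, 63, 72, 76, 77, 77, 77, 77, 78, 78, 78, 78, 78, 77, 77, 75, 73, 60, 44, 39, 37, 51, 65, 72, 76, 77, 77, 77, 77, 77, 78, 78, 77, 77, 77, 77, 77, 77, 78, 78, 78, 78, 78, 77, 77, 77, 77, 78, 77, 77, 76, 67, 52, 35, 24, 26, 30, 31, 31, 31, 30, 30, 30, 31]
scene 10 [67, 58, 41, 26, 24, 23, 28, 34, 36, 37, 37, 37, 38, 38, 39, 40, 41, 43, 37, 25, 22, 23, 28, 36, 57, 85, 107, 124, 115, 96, 71, 46, 35, 27, 24, 22, 28
[... 533 characters left out ...]
 63, 63, 66, 71, 77, 83, 90, 95, 98, 101, 102, 103, 103, 103, 103, 102, 102, 101, 97, 92, 86, 79, 71, 70, 70, 73, 81, 88, 94, 98, 102, 102, 103, 103, 103, 103, 103, 103, 103, 103, 103, 103, 103, 103, 103, 103, 103, 103, 103, 103, 103, 103, 103, 102, 100, 98, 91, 82, 74, 67, 61, 62, 63, 65, 66, 66, 66, 66, 65, 64, 63, 62, 61, 61, 60, 60, 59]
side 10 [51, 50, 49, 48, 48, 47, 48, 48, 48, 48, 47, 48, 50, 51, 55, 59, 62, 65, 68, 68, 68, 68, 66, 64, 63, 62, 62, 65, 68, 74, 82, 90, 95, 99, 102, 103, 103, 103, 103, 103, 103, 103, 103, 103, 103, 103, 103, 104, 104, 104, 103, 103, 103, 103, 103, 103, 103, 103, 100, 97, 91, 82, 74, 67, 62, 63, 65, 66, 67, 68, 68, 67, 65, 64, 62, 62, 62, 62, 62, 61, 61]
```

```bash
python3 steer.py '[[0,0,-0.0022,0,0,0],[0,0,0,0,0,0],[0,0,0,0,0,0],[0,0,0,0,0,0]]'; python3 snap.py w11
python3 - <<'E'
from h import *
import json
s=robot.read_state();print(np.round(s['ee_pos'],4),np.round(s['contact_force'],1),s['grip_force'],s['finger_gap'])
# slip check: boom width in wrist images
for n in('w8','w9','w10','w11'):
    g=cv2.cvtColor(cv2.imread(f'pics/{n}.png'),cv2.COLOR_BGR2GRAY).astype(float)
    for r in (150,190):
        x=np.arange(250,320);row=g[r,250:320];m=np.where(row>205)[0]
        print(n,r,x[m[0]],x[m[-1]],np.round(row[m[0]-3:m[0]+2]).tolist(),np.round(row[m[-1]-1:m[-1]+4]).tolist())
c=-cal('scene')['R'].T@cal('scene')['t'];print('scenecam',c,'t',(c[2]-.16)/np.hypot(*(c[:2]-[.5526,-.389])))
E
```

```text
t: 22.8
ee_pos: [0.5799, -0.3104, 0.1644]
eef_rot: [[0.105, 0.994, 0.002], [0.994, -0.105, 0.0], [0.001, 0.001, -1.0]]
contact_force: [-4.1, -1.6, -2.8]
finger_gap: 0.633
grip_force: 8.0
[ 0.5799 -0.3104  0.1643] [-3.9 -1.7 -3.2] 8.076457125897605 0.633170154149477
w8 150 262 319 [173.0, 170.0, 198.0, 235.0, 242.0] [246.0, 246.0]
w8 190 262 296 [175.0, 172.0, 160.0, 209.0, 234.0] [233.0, 226.0, 165.0, 143.0, 137.0]
w9 150 259 319 [178.0, 178.0, 159.0, 218.0, 239.0] [248.0, 248.0]
w9 190 260 293 [176.0, 176.0, 181.0, 210.0, 234.0] [239.0, 229.0, 199.0, 146.0, 143.0]
w10 150 250 319 [] [183.0, 245.0]
w10 190 261 293 [170.0, 174.0, 189.0, 227.0, 239.0] [236.0, 225.0, 197.0, 142.0, 139.0]
w11 150 250 319 [] [182.0, 245.0]
w11 190 261 293 [170.0, 172.0, 195.0, 227.0, 240.0] [236.0, 224.0, 196.0, 140.0, 137.0]
scenecam [ 1.13349454 -0.22601465  0.8768001 ] t 1.1880802138940363
```

```bash
python3 steer.py '[[0,-0.001,0,0,0,0],[0,-0.0008,0,0,0,0]]' 0.59; python3 steer.py '[[0,-0.001,0,0,0,0],[0,-0.0008,0,0,0,0]]' 0.55
```

```text
t: 23.1
ee_pos: [0.5782, -0.3102, 0.1643]
eef_rot: [[0.105, 0.994, 0.002], [0.994, -0.105, 0.0], [0.0, 0.002, -1.0]]
contact_force: [-3.7, -1.4, -4.5]
finger_gap: 0.594
grip_force: 9.6
t: 23.35
ee_pos: [0.5765, -0.3099, 0.1643]
eef_rot: [[0.105, 0.994, 0.002], [0.994, -0.105, 0.0], [0.0, 0.002, -1.0]]
contact_force: [-4.0, -2.3, -3.5]
finger_gap: 0.554
grip_force: 10.6
```

Height is holding and the lateral force is small, so I'll continue the same way.

```bash
python3 steer.py '[[0,-0.001,0,0,0,0],[0,-0.0008,0,0,0,0]]' 0.51; python3 steer.py '[[0,-0.001,0,0,0,0],[0,-0.0008,0,0,0,0]]' 0.47; python3 steer.py '[[0,-0.001,0,0,0,0],[0,-0.0008,0,0,0,0]]' 0.43;python3 steer.py '[[0,-0.001,0,0,0,0],[0,-0.0008,0,0,0,0]]' 0.39
```

```text
t: 23.6
ee_pos: [0.5747, -0.3097, 0.1644]
eef_rot: [[0.105, 0.994, 0.002], [0.994, -0.105, 0.0], [0.0, 0.002, -1.0]]
contact_force: [-5.1, -1.1, -3.9]
finger_gap: 0.516
grip_force: 10.9
t: 23.85
ee_pos: [0.573, -0.3096, 0.1643]
eef_rot: [[0.105, 0.994, 0.002], [0.994, -0.105, 0.0], [0.0, 0.002, -1.0]]
contact_force: [-3.4, -1.7, -5.0]
finger_gap: 0.474
grip_force: 11.1
t: 24.1
ee_pos: [0.5713, -0.3094, 0.1643]
eef_rot: [[0.105, 0.994, 0.002], [0.994, -0.105, 0.0], [0.0, 0.002, -1.0]]
contact_force: [-3.5, -1.2, -5.0]
finger_gap: 0.435
grip_force: 11.3
t: 24.35
ee_pos: [0.5695, -0.3092, 0.1643]
eef_rot: [[0.105, 0.994, 0.002], [0.994, -0.105, 0.0], [0.0, 0.002, -1.0]]
contact_force: [-2.5, -1.6, -5.3]
finger_gap: 0.392
grip_force: 11.4
```

```bash
python3 steer.py '[[0,-0.001,0,0,0,0],[0,-0.0008,0,0,0,0]]' 0.35; python3 steer.py '[[0,-0.001,0,0,0,0],[0,-0.0008,0,0,0,0],[0,0,0,0,0,0]]' 0.31; python3 steer.py '[[0,-0.0004,0,0,0,0],[0,0,0,0,0,0],[0,0,0,0,0,0],[0,0,0,0,0,0]]' 0.0
```

```text
t: 24.6
ee_pos: [0.5677, -0.309, 0.1644]
eef_rot: [[0.105, 0.994, 0.002], [0.994, -0.105, 0.0], [0.0, 0.002, -1.0]]
contact_force: [-2.9, -2.1, -5.7]
finger_gap: 0.354
grip_force: 11.4
t: 24.98
ee_pos: [0.566, -0.3088, 0.1644]
eef_rot: [[0.105, 0.994, 0.002], [0.994, -0.105, 0.0], [0.0, 0.002, -1.0]]
contact_force: [-3.3, -2.0, -5.8]
finger_gap: 0.313
grip_force: 11.7
t: 25.48
ee_pos: [0.5651, -0.3087, 0.1644]
eef_rot: [[0.105, 0.994, 0.001], [0.994, -0.105, 0.001], [0.001, 0.001, -1.0]]
contact_force: [-6.1, -0.7, -2.9]
finger_gap: 0.29
grip_force: 30.0
```

```bash
python3 steer.py '[[0,0,0,0,0,0],[0,0,0,0,0,0],[0,0,0,0,0,0],[0,0,0,0,0,0]]'
python3 - <<'E'
from h import *
a=robot.grab_frame('scene');cv2.imwrite('pics/scene12.png',a)
t=np.linspace(.1,.22,61)
for k in('0','10','12'):
    g=cv2.cvtColor(cv2.imread(f'pics/scene{k}.png'),cv2.COLOR_BGR2GRAY).astype(np.float32)
    print(k,[int(cv2.getRectSubPix(g,(3,1),tuple(map(float,proj('scene',(.5526,-.389,z))))).mean()) for z in t])
E
```

```text
t: 25.98
ee_pos: [0.5651, -0.3087, 0.1643]
eef_rot: [[0.105, 0.994, 0.001], [0.994, -0.105, 0.001], [0.001, 0.001, -1.0]]
contact_force: [-4.8, -0.7, -4.0]
finger_gap: 0.287
grip_force: 30.0
0 [52, 69, 98, 124, 124, 122, 87, 55, 40, 29, 32, 39, 50, 63, 71, 75, 77, 76, 76, 76, 76, 76, 76, 76, 76, 77, 77, 77, 77, 76, 77, 77, 76, 73, 61, 46, 39, 36, 50, 64, 71, 75, 76, 77, 76, 76, 77, 77, 77, 77, 77, 77, 77, 77, 77, 77, 77, 77, 77, 77, 77]
10 [67, 57, 41, 25, 24, 23, 28, 34, 36, 37, 37, 37, 37, 37, 38, 39, 41, 42, 36, 25, 21, 22, 28, 36, 56, 85, 106, 124, 115, 95, 70, 46, 34, 26, 23, 21, 27, 35, 49, 64, 71, 76, 77, 77, 77, 77, 77, 77, 77, 77, 76, 77, 77, 77, 76, 76, 77, 77, 77, 77, 78]
12 [75, 71, 57, 43, 33, 24, 25, 26, 30, 35, 36, 37, 37, 37, 37, 37, 39, 41, 40, 36, 30, 23, 21, 20, 25, 35, 53, 75, 83, 84, 77, 66, 50, 35, 29, 25, 29, 35, 49, 64, 71, 76, 77, 77, 77, 77, 77, 77, 77, 77, 77, 77, 77, 76, 76, 76, 77, 77, 77, 77, 77]
```

```bash
python3 -c "
from rig import robot
print(robot.finish_job())"
```

```text
the job is handed in; nothing more can be done
None
```

The bottle stands upright on its empty circle, and the sleeve was raised about 48.5 mm to the ring's measured underside. The lever was then squeezed shut at 30 N with the boom and lever still held, and the job was handed in at 26 s. The first touch on the lever nudged it a few millimetres inward, but it stayed open until the final squeeze.

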